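# Snap the stop collar home on the comparator stand

## Task

Set up the comparator stand: pick up the loose metal stop collar, flange down as it stands, thread it over the stand's column and push it down past the sprung balls until they click out above it and its flange meets the dark stop ring below. Press it firmly home on the ring with about 16 N, then let go; the parts are lapped, so never push the collar against the stand, balls or ring with more than 22 N. Leave the loupe and the tape roll where they are.

Things in the scene. Friction and masses are not known exactly. Their poses are not given: they have to be found in the camera images.
- collar_center (a point): Centre (half-way up and on the bore axis) of the loose bare-aluminium stop collar, z axis along the bore, upright at the start on the bench. Round, 32 mm tall: a flange 44 mm in diameter and 5 mm thick at the bottom, above it a knurled hub 34 mm in diameter and 27 mm tall to grip; through bore 19 mm. About 0.13 kg.
- column_tip (a point): Top end, on its axis, of the stand's upright steel column, 104.5 mm above the bench; column 16 mm in diameter, its last 8 mm tapered to 7 mm. Base plate 110 x 90 mm, 14 mm high, fixed. Low on the column sits a dark stop ring (33 mm in diameter), fixed and rigid, its flat top face at an unmeasured height of 34 to 49 mm above the bench: the flange must rest on it. Find it by feel.
- balls (a point): Point on the column axis amid three sprung steel balls, 16 mm below the column's top, that stand 3.5 mm out of the column, 120 degrees apart. A collar's lower edge meets them some 4 mm above this point; roughly 6 to 12 N of push gets it past, then it slides easily until the balls spring out over its top edge and pull it down a little (the click; its underside then about 36 mm below this point). It then runs freely 3 to 18 mm to the stop ring.
- loupe_center (a point): Centre of a bystander: a white stand loupe, 40 mm in diameter and 36 mm tall. Not to be moved.
- tape_roll_center (a point): Centre of a bystander: a roll of brown tape lying flat on the open bench near the loupe, 80 mm in diameter and 18 mm tall. Not to be moved.
Mind the look-alikes: they are no part of the job. What is shaped like the part that bears collar_center but green is not meant.

How it is judged:
On the way, in this order (a step that is already met when the one before it is completed fails the run):
1. the collar is threaded on the column, flange down, its centre below the column's tip (horizontal distance between collar_center and column_tip below 0.004 m and z of collar_center in the frame of column_tip below 0 m and angle between collar_center's own z axis and vertical below 0.15 rad), for 0.1 s.
2. the collar is past the balls and home, and is pressed on the stop ring with more than 11 N (z of collar_center in the frame of column_tip below -0.037 m and horizontal distance between collar_center and column_tip below 0.003 m and angle between collar_center's own z axis and vertical below 0.06 rad and contact force between collar and stop_ring above 11 N), for 0.1 s.
At the end, for the whole second after the job is handed in: The collar is on the column below the balls and rests on the stop ring: its centre at least 37 mm below the column's tip and within 3 mm of its axis, within 0.06 rad of upright, touching the ring with some of its weight (over 0.4 N), at rest and released (z of collar_center in the frame of column_tip below -0.037 m and horizontal distance between collar_center and column_tip below 0.003 m and angle between collar_center's own z axis and vertical below 0.06 rad and contact force between collar and stop_ring above 0.4 N and linear speed of collar below 0.01 m/s).
It fails at once if the collar pushed against the stop ring with more than 22 N (contact force between collar and stop_ring above 22 N).
It fails at once if the collar pushed against the balls, column or base with more than 22 N (contact force between collar and stand above 22 N).
It fails at once if a bystander moved by more than 20 mm (distance of any of loupe_center, tape_roll_center from where it was at the start of the episode above 0.02 m).
It also fails if it takes over 61 s, if anything falls off the work surface, if the arm or the gripper's body presses on something with over 40 N, if the wrist force passes 120 N, or if a joint passes its speed limit or range.

## Robot

A 7-joint arm with a two-finger parallel gripper is mounted at the origin on a cart in front of the work surface, level with it; the furniture and walls round the work are solid. World frame = base frame: x ahead of the robot, y to its left, z up, the work surface at z = 0. Lengths are in m, angles in rad, forces in N, time in s.
With the tool pointing down it reaches from about 0.35 to 0.9 m from the base axis. Payload 8.1 kg.
Tool frame: the origin (TCP) lies at the centre of the arm's flange, where the gripper is bolted on; the fingertips stand 178 mm ahead of it and the grasp point (between the pads) lies 159 mm ahead of it; z points along the fingers, y is the line along which they close (so a half turn about z gives the same grasp; the last joint's range is limited). The gripper opens to 92 mm and grips with 3 to 60 N. Pads are 19 mm wide; open, the fingers measure 130 mm over their backs; the gripper's body (75 mm by 190 mm) begins 47 mm behind the grasp point.
Start: joints at [1.129, 0.434, 0.025, 1.573, -0.012, 1.134, -0.075], TCP at [0.208, -0.589, 0.405] pointing down, gripper open.
Joint ranges: [-2.62, 2.62], [-0.44, 2.09], [-1.27, 1.32], [0.08, 2.57], [-1.32, 4.46], [0.12, 2], [-2.74, 2.74]. Speed limits (rad/s): [2.22, 2.22, 3.01, 3.01, 3.14, 3.14, 3.14].

## Interface

Orientations are given as a rotation vector (axis times angle).
In Python, from cell import arm gives the robot as it stands. The module is installed in compiled form; this text tells all that it offers.
- The arm moves only by the shell command python3 -m inch 'ROWS' [FORCE]. ROWS is text: rows parted by semicolons, each of 5 numbers parted by spaces: the shift along the tool's x, y, z in m, then the turn about the tool's z in rad, then the finger opening in m, from 0 to 0.0918. In form: x y z roll fingers; .... A call has 1 to 5 rows; each row is the pose to reach, as a shift and turn from the pose commanded when the call began, along the tool's axes at that moment; what a row does not reach only later rows make up. A row lasts 1/10 s, in which the tool goes at most 50 mm and 8.59 degrees, less where a joint would pass 70% of its speed; a pose out of reach is approached as far as the arm can. A call with a gripper value outside its range is refused whole. The fingers move at their own pace and stop on an object; FORCE is the grip in N (left out, the last holds). Time passes only in rows, so rows that repeat a pose let the fingers close. It gives the time, the measured TCP pose, the force, the opening and the grip force at its end, in the units of the state.
- arm.observe(): the state, without advancing time (a new reading comes with each control period).
- arm.get_image(name): name is "scene" or "top" or "wrist"; returns the picture (420x560x3 uint8, red, green, blue); there is no depth.
- arm.get_calibration(name): a dict with "intrinsics" (3x3 intrinsics, pixels), "distortion" ([k1, k2, p1, p2, k3] as OpenCV has them; the pictures are not rectified), "pose" (4x4, takes a point from camera to world coordinates). Camera axes: x right, y up, looking along -z (the intrinsics and any distortion apply to the point x, -y, -z); pixel columns grow to the right and rows downward; lengths in m; the calibration is good to about 2 mm. A picture is of the moment at which its call begins: read the wrist's pose just before it. get_calibration takes no time and is no camera call; for the wrist camera it gives the pose at the moment of the call.
- arm.sign_off(): hands the job in; it is judged then, once.
Trained networks look in the newest picture that a camera, given by its name, has taken for a name from the list of things; names that differ only in an ending like _2 or _b are one class to them, and where a whole thing is asked for, a point or a joint stands for the part that bears it (a point fixed in the world has none). Each returns a list of dicts, best first, with "conf" (0 to 1); they miss things now and then, are a little off and sometimes report something else, mostly with a low value. They report only what shows in the picture. A call takes as long as a camera call. They do not tell look-alikes from the thing itself.
- arm.look_for(camera, query): "point" ([row, column] in pixels, amid what is visible of it).
- arm.silhouettes(camera, query): "region" (420x560 bool, what is visible of it) and "point" ([row, column] in pixels, amid what is visible of it).
- arm.place_of(camera, query): "point" ([row, column] in pixels: a listed point, or the origin of a listed thing).
The state is a dict: "clock": time; "joints": joint angles; "dq": joint speeds; "joint_efforts": joint torques, N m; "position": TCP position; "ee_rot": TCP orientation; "force": force on the tool from outside, world axes, zero at the start; "ft_torque": the same for the moment, N m; "width": opening from 0.0 (shut) to 1.0 (fully open); "gripper_force": force on a finger pad.
Only numpy, scipy, OpenCV 4.12 (cv2) and the standard library are available. Lean on these libraries where they do the work, as an engineer would, in place of code of your own. Each camera call takes 0.05 s, during which the arm holds its last target. There are 200 camera calls.

## Working session

There is one attempt and no reset: what is moved stays moved. The work goes in short steps, Python scripts to look and compute and a shell command to move; the robot and the scene stay as the last step left them, time stands still between calls to the robot, and variables do not carry over. Pictures are saved under pics/ and viewed, at most 10 in all, crops included, and the job is handed in when it is done.

```bash
mkdir -p pics
cat > h.py <<'E'
import numpy as np, cv2
from cell import arm
from scipy.spatial.transform import Rotation as R
def ray(cam,pt):
    c=arm.get_calibration(cam);K=np.array(c["intrinsics"]);D=np.array(c["distortion"]);P=np.array(c["pose"])
    u=cv2.undistortPoints(np.array([[[pt[1],pt[0]]]],float),K,D)[0,0]
    d=P[:3,:3]@np.array([u[0],-u[1],-1]);return P[:3,3],d
def atz(cam,pt,z):
    o,d=ray(cam,pt);return o+d*(z-o[2])/d[2]
def totool(w):
    s=arm.observe();return R.from_rotvec(s["ee_rot"]).inv().apply(np.array(w)-s["position"])
Z=dict(collar_center=.016,column_tip=.1045,balls=.0885,loupe_center=.018,tape_roll_center=.009)
E
python3 - <<'E'
from h import *
s=arm.observe();print(s)
ims=[]
for c in("scene","top","wrist"):
    im=arm.get_image(c)[...,::-1].copy()
    for q,z in Z.items():
        try: r=arm.place_of(c,q)
        except Exception as e: print(e);continue
        for d in r[:3]:
            if d["conf"]<.2: continue
            print(c,q,round(d["conf"],2),np.round(d["point"]),np.round(atz(c,d["point"],z),4))
    cv2.imwrite(f"pics/{c}.png",im)
E
```

```text
{'clock': 0.0, 'joints': array([ 1.12936494,  0.43518857,  0.02496693,  1.57408805, -0.01161564,
        1.13398107, -0.07509776]), 'dq': array([ 0.00035892, -0.00141709,  0.00024977,  0.00079873,  0.00025286,
       -0.00197555,  0.00155362]), 'joint_efforts': array([-2.34908359e-03, -6.67858958e+01,  9.83518995e-01, -3.14460218e+01,
       -6.07514195e-02,  4.28483728e-02,  1.38364267e-04]), 'position': array([ 0.20763931, -0.58925569,  0.40396956]), 'ee_rot': array([-3.09518212e+00, -5.29338193e-01,  5.88660459e-04]), 'force': array([0.05090695, 0.1437009 , 0.56372562]), 'ft_torque': array([-0.00375887,  0.05627872,  0.03989564]), 'gripper_force': 0.0, 'width': 1.0001202965209213}
scene collar_center 0.95 [331. 194.] [0.4208 0.271  0.016 ]
scene collar_center 0.86 [286. 197.] [0.5081 0.218  0.016 ]
scene collar_center 0.63 [305. 243.] [0.4137 0.1701 0.016 ]
scene column_tip 0.87 [175. 330.] [ 0.5383 -0.1657  0.1045]
scene balls 0.68 [183. 332.] [ 0.528  -0.1623  0.0885]
scene loupe_center 0.57 [259. 304.] [0.4311 0.0007 0.018 ]
scene tape_roll_center 0.84 [226. 260.] [0.5818 0.0101 0.009 ]
scene tape_roll_center 0.64 [258. 306.] [ 0.4379 -0.0094  0.009 ]
top collar_center 0.66 [253. 209.] [0.4233 0.1674 0.016 ]
top collar_center 0.59 [254. 165.] [0.4193 0.264  0.016 ]
top column_tip 0.81 [205. 375.] [ 0.5244 -0.1699  0.1045]
top balls 0.79 [204. 373.] [ 0.5289 -0.1696  0.0885]
top loupe_center 0.66 [253. 286.] [0.4278 0.0019 0.018 ]
top tape_roll_center 0.75 [183. 287.] [0.5805 0.0013 0.009 ]
```

View pics/top.png

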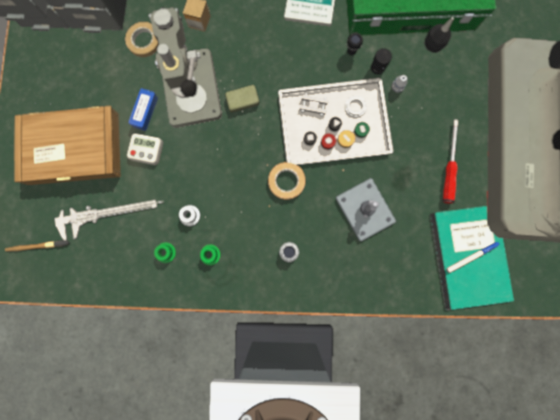

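View pics/scene.png

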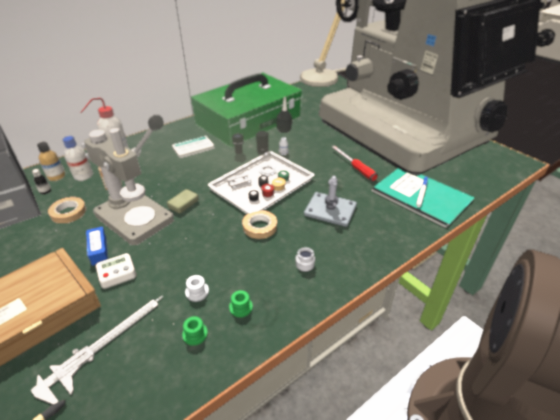

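The pictures show two green decoys (top: rows 252–255, cols 165 and 209), a white part (215,189), a grey part (252,289), the tape roll (182,287) and the stand (207,368). I'll zoom in on the white and grey parts to tell the collar from the loupe.

Run:
```python
import cv2,numpy as np
t=cv2.imread("pics/top.png");s=cv2.imread("pics/scene.png")
f=lambda a,r,c,h=33:cv2.resize(a[r-h:r+h,c-h:c+h],(390,290),interpolation=cv2.INTER_CUBIC)
cv2.imwrite("pics/crop.png",np.vstack([np.hstack([f(t,215,189),f(t,252,289)]),np.hstack([f(s,288,197),f(s,259,305)])]))
```

```text
(no output)
```

View pics/crop.png

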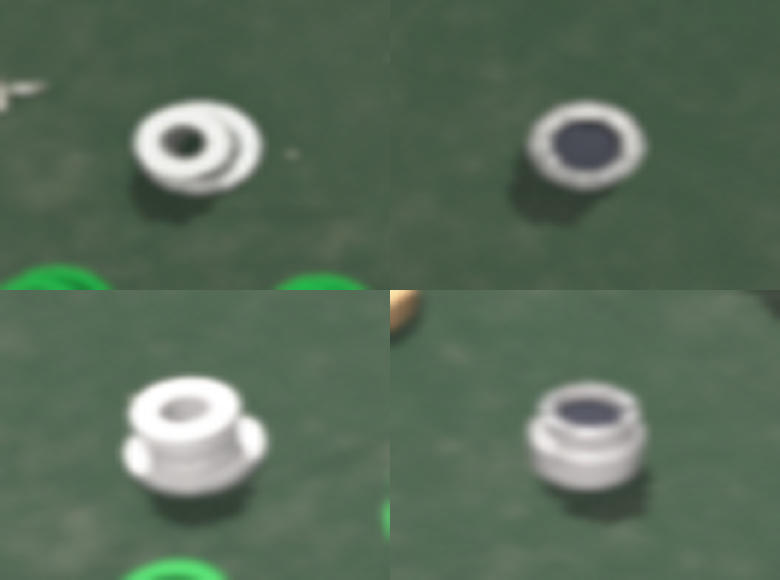

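The flanged white/bare part at top (215,189) and scene (287,197) is the collar. The dark-topped part at (252,289) is the loupe. I'm moving over the collar.

```bash
for i in 1; do python3 -m inch '0.12 -0.15 0 0 0.08; 0.12 -0.15 0 0 0.08; 0.12 -0.15 0 0 0.08; 0.14 -0.17 0 0 0.08; 0.16 -0.19 0 0 0.08'; done
python3 -m inch '0.16 -0.19 0 0 0.08; 0.16 -0.19 0 0 0.08; 0.16 -0.19 0 0 0.08; 0.16 -0.19 0 0 0.08; 0.16 -0.19 0 0 0.08'
python3 - <<'E'
from h import *
print(atz("top",[215,189],.016), totool([.508,.216,.3]))
E
```

```text
clock: 1.4
position: [0.2957, -0.3551, 0.405]
ee_rot: [3.096, 0.529, 0.0]
force: [1.3, -0.4, 0.1]
width: 0.871
gripper_force: 0.0
clock: 1.9
position: [0.3835, -0.1226, 0.4052]
ee_rot: [3.096, 0.529, 0.002]
force: [1.9, -0.9, -0.2]
width: 0.866
gripper_force: 0.0
[0.50476284 0.21477197 0.016     ] [ 0.22985041 -0.27810703  0.10513752]
```

```bash
python3 -m inch '0.16 -0.19 0 0 0.07; 0.16 -0.19 0 0 0.07; 0.16 -0.19 0 0 0.07; 0.16 -0.19 0 0 0.07; 0.16 -0.19 0 0 0.07'
python3 -m inch '0.07 -0.085 0.06 0 0.07; 0.07 -0.085 0.06 0 0.07; 0.07 -0.085 0.06 0 0.07; 0.07 -0.085 0.06 0 0.07; 0.07 -0.085 0.06 0 0.07'
cat > m.py <<'E'
from h import *
import sys
def look(q,z,name,cam="wrist"):
    im=arm.get_image(cam)[...,::-1].copy()
    for f in(arm.place_of,arm.silhouettes):
        for d in f(cam,q)[:3]:
            w=atz(cam,d["point"],z);print(q,f.__name__,round(d["conf"],2),np.round(d["point"],1),np.round(w,4),"tool",np.round(totool(w),4))
            cv2.circle(im,(int(d["point"][1]),int(d["point"][0])),3,(0,0,255),1)
    cv2.imwrite(f"pics/{name}.png",im)
if __name__=="__main__":
    look(sys.argv[1],float(sys.argv[2]),sys.argv[3])
E
python3 m.py collar_center .016 w1
```

```text
clock: 2.4
position: [0.4714, 0.1097, 0.405]
ee_rot: [3.097, 0.529, 0.001]
force: [1.4, -0.7, -0.1]
width: 0.764
gripper_force: 0.0
clock: 2.9
position: [0.5087, 0.2111, 0.3444]
ee_rot: [3.096, 0.531, -0.002]
force: [-0.4, 0.1, 0.4]
width: 0.766
gripper_force: 0.0
collar_center call 0.95 [198.9 277.4] [0.505  0.2121 0.016 ] tool [-0.0031 -0.0036  0.3292]
collar_center call 0.84 [278.7 287.8] [0.4171 0.1687 0.016 ] tool [-0.1004  0.0083  0.3292]
collar_center call 0.82 [251.5 209.8] [0.4206 0.265  0.016 ] tool [-0.0653 -0.0815  0.3291]
collar_center call 0.92 [237.3 212.7] [0.4387 0.2665 0.016 ] tool [-0.0478 -0.077   0.3293]
collar_center call 0.74 [266.7 290.1] [0.4329 0.1713 0.016 ] tool [-0.0847  0.0109  0.3293]
collar_center call 0.69 [191.  275.3] [0.5127 0.2169 0.016 ] tool [ 0.0057 -0.0058  0.3294]
```

View pics/w1.png

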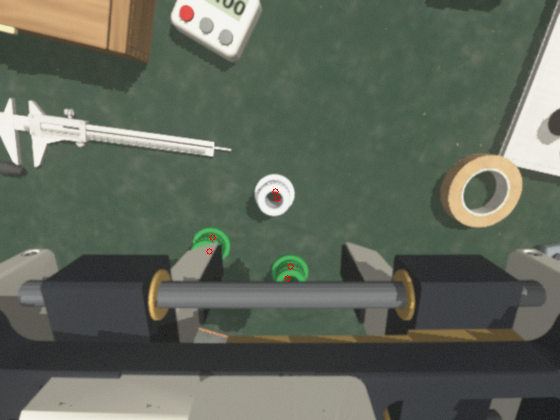

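The wrist view shows the collar at (196,275), clear of the calliper and the green parts. I'm going lower for a closer look.

```bash
python3 -m inch '-0.002 -0.004 0.05 0 0.06; -0.002 -0.004 0.09 0 0.06; -0.002 -0.004 0.09 0 0.06'
python3 m.py collar_center .016 w2
python3 - <<'E'
from h import *
# top rim: white blob centroid check
im=arm.get_image("wrist").astype(int)
m=((im.min(2)>140)&(im.max(2)-im.min(2)<35)).astype(np.uint8)
n,l,st,ce=cv2.connectedComponentsWithStats(m)
for i in range(1,n):
    if st[i,4]>300 and st[i,1]+st[i,3]<330: print(st[i],ce[i])
E
```

```text
clock: 3.35
position: [0.5041, 0.2118, 0.2513]
ee_rot: [3.094, 0.527, -0.011]
force: [0.2, -1.5, 0.7]
width: 0.656
gripper_force: 0.0
collar_center call 0.83 [220.6 277.6] [0.5071 0.2163 0.016 ] tool [ 0.0022 -0.0023  0.2397]
collar_center call 0.77 [319.8 294.7] [0.4254 0.1724 0.016 ] tool [-0.0907  0.0124  0.2405]
collar_center call 0.73 [215.5 277.1] [0.5117 0.2188 0.016 ] tool [ 0.0061 -0.0027  0.2407]
[ 164    0   70   29 1174] [204.25894378  10.27683135]
[   0  116  218   52 4373] [ 93.77635491 144.46855705]
[529 186  31  61 458] [544.33624454 226.08296943]
[ 249  191   55   60 2290] [275.84061135 219.28078603]
[185 243  41  37 876] [203.9543379  261.95547945]
[338 243  40  32 575] [358.50608696 257.18608696]
[   0  249   60   53 2103] [ 28.70613409 274.06562054]
[ 175  292  208   12 2087] [275.9281265  297.33588884]
```

View pics/w2.png

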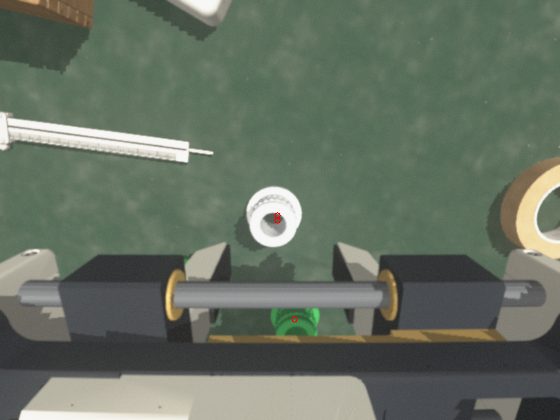

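```bash
python3 - <<'E'
from h import *
for p,z in(([223,274.5],.032),([218,276],.003)): print(totool(atz("wrist",p,z)))
print(arm.observe()["position"])
E
python3 -m inch '0.003 -0.003 0.04 0 0.06; 0.003 -0.003 0.0645 0 0.06; 0.003 -0.003 0.0645 0 0.06; 0.003 -0.003 0.0645 0 0.06'
```

```text
[ 0.00523625 -0.00440342  0.2251363 ]
[-0.00035169 -0.00381545  0.25411731]
[0.50653541 0.21429024 0.25711643]
clock: 3.95
position: [0.5081, 0.2183, 0.192]
ee_rot: [-3.096, -0.529, -0.003]
force: [-0.4, 1.0, 0.7]
width: 0.653
gripper_force: 0.0
```

```bash
python3 -m inch '0 0 0.005 0 0.06; 0 0 0.005 0 0.02; 0 0 0.005 0 0.02; 0 0 0.005 0 0.02; 0 0 0.005 0 0.02' 60
python3 -m inch '0 0 0 0 0.02; 0 0 0 0 0.02; 0 0 -0.03 0 0.02; 0 0 -0.08 0 0.02; 0 0 -0.1 0 0.02'
```

```text
clock: 4.45
position: [0.5075, 0.2181, 0.1856]
ee_rot: [-3.096, -0.53, -0.001]
force: [-0.3, -1.3, 3.7]
width: 0.362
gripper_force: 60.1
clock: 4.95
position: [0.5079, 0.2187, 0.2886]
ee_rot: [-3.095, -0.53, -0.005]
force: [0.4, 1.0, -1.4]
width: 0.359
gripper_force: 60.0
```

```bash
python3 -m inch '-0.02 0.065 -0.03 0 0.02; -0.03 0.1 -0.05 0 0.02; -0.045 0.15 -0.05 0 0.02; -0.06 0.2 -0.05 0 0.02; -0.075 0.25 -0.05 0 0.02'
python3 -m inch '-0.015 0.05 0 0 0.02; -0.03 0.1 0 0 0.02; -0.035 0.122 0 0 0.02;-0.035 0.122 0 0 0.02; -0.035 0.122 0 0 0.02'
python3 m.py column_tip .1045 w3
python3 m.py balls .0885 w3b
python3 m.py collar_center .17 w3c
```

```text
clock: 5.45
position: [0.5185, -0.0237, 0.3354]
ee_rot: [3.096, 0.53, 0.001]
force: [2.3, -0.9, -0.6]
width: 0.359
gripper_force: 60.0
clock: 5.95
position: [0.526, -0.1488, 0.3347]
ee_rot: [-3.096, -0.527, 0.001]
force: [0.3, 0.9, -0.7]
width: 0.357
gripper_force: 60.0
column_tip call 0.84 [231.7 307. ] [ 0.5295 -0.1672  0.1045] tool [-0.0037  0.0203  0.2304]
column_tip call 0.97 [184.9 305.3] [ 0.5632 -0.1529  0.1045] tool [0.0327 0.0182 0.2305]
balls call 0.71 [226.6 304.1] [ 0.5278 -0.167   0.0885] tool [-0.0054  0.0193  0.2466]
balls call 0.8 [185.2 306.7] [ 0.5607 -0.1569  0.0885] tool [0.0292 0.0206 0.2466]
collar_center call 0.69 [227.1 306.9] [ 0.5534 -0.1531  0.17  ] tool [0.0236 0.0141 0.1651]
collar_center call 0.78 [254.1 285.3] [ 0.535  -0.1478  0.17  ] tool [0.0082 0.0028 0.1651]
collar_center call 0.43 [192.5   3.3] [0.5189 0.0013 0.17  ] tool [ 0.0426 -0.1432  0.1651]
```

View pics/w3.png

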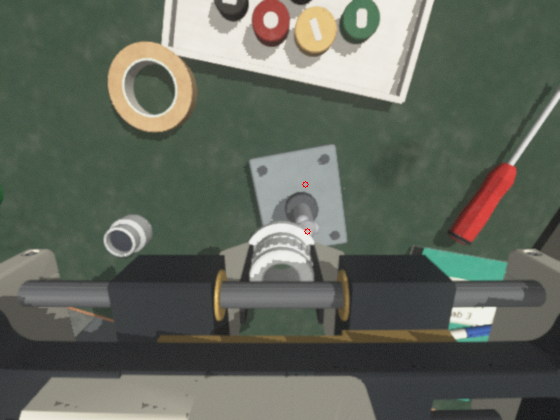

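The wrist view shows the held collar (flange edge at about (222,283)) and the column just ahead, with its tip near (231,306). Next I'll overlay models to refine both offsets.

```bash
cat > ov.py <<'E'
from h import *
def proj(pts):
    c=arm.get_calibration("wrist");P=np.array(c["pose"]);q=(np.array(pts)-P[:3,3])@P[:3,:3]
    return cv2.projectPoints(q*[1,-1,-1],np.zeros(3),np.zeros(3),np.array(c["intrinsics"]),np.array(c["distortion"]))[0][:,0]
def circ(c,r):
    a=np.linspace(0,2*np.pi,60);return np.c_[c[0]+r*np.cos(a),c[1]+r*np.sin(a),0*a+c[2]]
def overlay(name,cx,cy,colx,coly,box=(180,330,220,360)):
    s=arm.observe();im=arm.get_image("wrist")[...,::-1].copy();k=4
    r0,r1,c0,c1=box;big=cv2.resize(im[r0:r1,c0:c1],None,fx=k,fy=k,interpolation=cv2.INTER_CUBIC)
    Rm=R.from_rotvec(s["ee_rot"])
    C=lambda d:s["position"]+Rm.apply([cx,cy,d])
    for cc,r,col in((C(.1856),.022,(0,0,255)),(C(.1806),.022,(0,255,255)),(C(.1536),.017,(0,255,0)),((colx,coly,.1045),.0035,(255,0,255)),((colx,coly,.0965),.008,(255,0,0)),((colx,coly,.014),.008,(255,255,0))):
        p=(proj(circ(cc,r))-[c0,r0]+.5)*k-.5
        cv2.polylines(big,[p.astype(np.int32)],True,col,1)
    cv2.imwrite(f"pics/{name}.png",big);print(s["position"],arm.get_calibration("wrist")["pose"][:3,3])
E
python3 -c "
from ov import *
overlay('o1',0,0,.5285,-.168)"
```

```text
[ 0.52634396 -0.14790309  0.33512732] [ 0.59828784 -0.1233011   0.31499147]
```

View pics/o1.png

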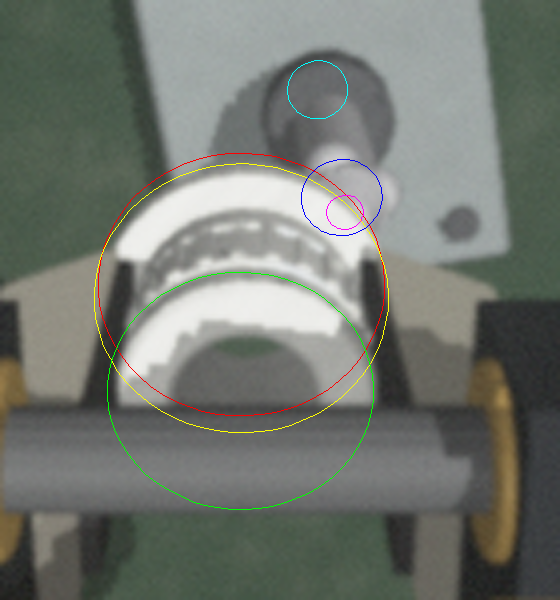

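The hub top matches the overlay; the flange sits about 1 mm short. The column tip is hidden behind the flange. I'll back off along tool -x and lower, so the tip and collar are at similar depth.

```bash
python3 -m inch '-0.04 0.02 0 0 0.02; -0.045 0.02 0.03 0 0.02; -0.045 0.02 0.04 0 0.02; -0.045 0.02 0.04 0 0.02; -0.045 0.02 0.04 0 0.02'
python3 m.py column_tip .1045 w4
python3 -c "
from ov import *
overlay('o2',-.001,.0005,.5285,-.168,(140,290,190,370))"
```

```text
clock: 6.95
position: [0.4915, -0.1813, 0.2956]
ee_rot: [-3.096, -0.532, -0.001]
force: [-0.6, -0.1, -0.2]
width: 0.361
gripper_force: 60.0
column_tip call 0.95 [184.7 284.6] [ 0.5313 -0.1703  0.1045] tool [0.0409 0.0026 0.1916]
column_tip call 0.64 [162.5 282.8] [ 0.5432 -0.1651  0.1045] tool [0.054  0.0015 0.1916]
[ 0.49139945 -0.18167546  0.29598415] [ 0.56319845 -0.15698954  0.27584088]
```

View pics/o2.png

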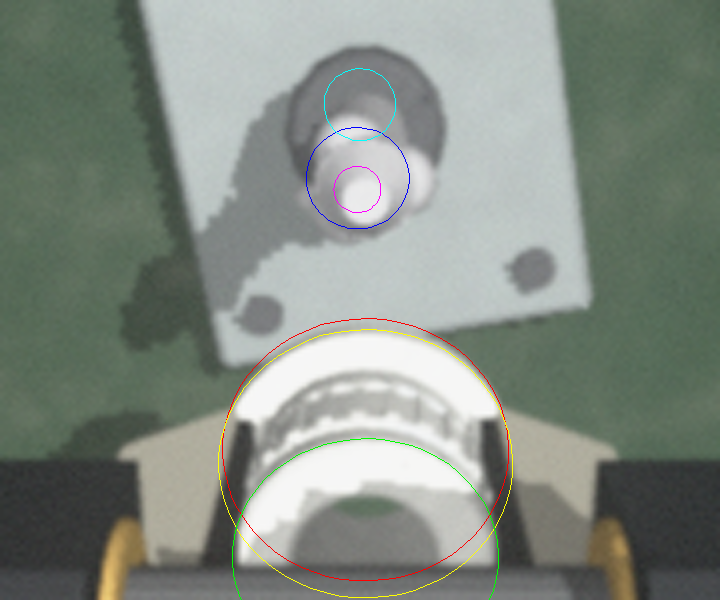

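The tip shows at zoom (364,198), with the collar flange centre near (367,460). The relative shift is about 40.5 mm in tool x and -0.5 mm in y. I'm aligning over the tip now.

```bash
python3 -m inch '0.0405 -0.0005 -0.003 0 0.02; 0.0405 -0.0005 -0.003 0 0.02; 0.0405 -0.0005 -0.003 0 0.02; 0.0405 -0.0005 -0.003 0 0.02'
python3 -m inch '0 0 0.006 0 0.02; 0 0 0.01 0 0.02; 0 0 0.013 0 0.02; 0 0 0.013 0 0.02'
python3 -c "
from ov import *
overlay('o3',-.001,.0005,.5285,-.168,(140,290,190,370))"
```

```text
clock: 7.55
position: [0.5282, -0.1684, 0.2981]
ee_rot: [3.096, 0.53, -0.001]
force: [-0.5, 0.1, -0.1]
width: 0.363
gripper_force: 60.0
clock: 7.95
position: [0.5281, -0.1685, 0.2844]
ee_rot: [-3.096, -0.529, 0.002]
force: [0.1, 0.1, -0.8]
width: 0.363
gripper_force: 60.0
[ 0.5281209  -0.16850924  0.28440248] [ 0.60026448 -0.14371184  0.26455418]
```

View pics/o3.png

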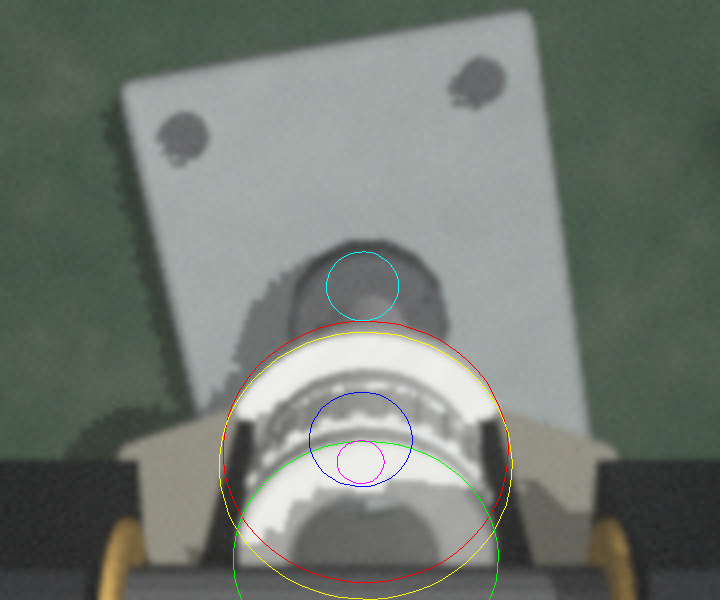

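```bash
python3 -m inch '0 0 0.002 0 0.02; 0 0 0.003 0 0.02; 0 0 0.004 0 0.02; 0 0 0.004 0 0.02'
python3 -m inch '0 0 0.001 0 0.02; 0 0 0.002 0 0.02; 0 0 0.002 0 0.02'
python3 -m inch '0 0 0.001 0 0.02; 0 0 0.001 0 0.02'
```

```text
clock: 8.4
position: [0.5285, -0.1684, 0.281]
ee_rot: [-3.097, -0.53, 0.0]
force: [0.5, 0.4, -0.8]
width: 0.359
gripper_force: 60.0
clock: 8.7
position: [0.5285, -0.1684, 0.279]
ee_rot: [-3.097, -0.529, 0.0]
force: [-0.1, -0.1, -0.6]
width: 0.359
gripper_force: 60.0
clock: 8.9
position: [0.5286, -0.1684, 0.2781]
ee_rot: [3.097, 0.53, 0.0]
force: [0.7, -1.1, -0.6]
width: 0.361
gripper_force: 60.0
```

```bash
python3 -m inch '0 0 0.001 0 0.02; 0 0 0.001 0 0.02'
python3 -m inch '0 0 0.001 0 0.02; 0 0 0.001 0 0.02'
```

```text
clock: 9.1
position: [0.5287, -0.1684, 0.2774]
ee_rot: [3.096, 0.529, 0.001]
force: [0.2, 0.2, 3.7]
width: 0.36
gripper_force: 60.0
clock: 9.3
position: [0.5289, -0.1684, 0.2767]
ee_rot: [3.096, 0.529, 0.002]
force: [-1.2, 0.1, 5.3]
width: 0.358
gripper_force: 60.0
```

```bash
python3 -m inch '0 0 0.001 0 0.02; 0 0 0.001 0 0.02'
python3 -m inch '0 0 0.001 0 0.02; 0 0 0.001 0 0.02'
python3 -m inch '0 0 0.001 0 0.02; 0 0 0.001 0 0.02'
```

```text
clock: 9.5
position: [0.5289, -0.1684, 0.2756]
ee_rot: [3.096, 0.529, 0.002]
force: [0.4, -0.5, 4.0]
width: 0.359
gripper_force: 60.0
clock: 9.7
position: [0.5287, -0.1684, 0.2743]
ee_rot: [3.096, 0.529, 0.001]
force: [1.0, -0.7, 1.7]
width: 0.36
gripper_force: 60.0
clock: 9.9
position: [0.5286, -0.1684, 0.2729]
ee_rot: [3.097, 0.529, 0.0]
force: [1.3, -1.0, -1.5]
width: 0.357
gripper_force: 60.0
```

```bash
python3 -m inch '0 0 0.003 0 0.02; 0 0 0.006 0 0.02; 0 0 0.009 0 0.02; 0 0 0.012 0 0.02; 0 0 0.012 0 0.02'
python3 -m inch '0 0 0.003 0 0.02; 0 0 0.006 0 0.02; 0 0 0.009 0 0.02; 0 0 0.012 0 0.02; 0 0 0.012 0 0.02'
python3 -m inch '0 0 0.002 0 0.02; 0 0 0.004 0 0.02; 0 0 0.006 0 0.02; 0 0 0.008 0 0.02; 0 0 0.008 0 0.02'
```

```text
clock: 10.4
position: [0.5283, -0.1683, 0.2602]
ee_rot: [-3.096, -0.53, 0.001]
force: [1.7, -0.2, -2.5]
width: 0.36
gripper_force: 60.0
clock: 10.9
position: [0.5283, -0.1683, 0.2483]
ee_rot: [-3.096, -0.53, 0.001]
force: [1.8, -0.4, -4.4]
width: 0.362
gripper_force: 60.0
clock: 11.4
position: [0.5282, -0.1684, 0.2402]
ee_rot: [-3.096, -0.529, 0.001]
force: [3.5, -0.5, -8.0]
width: 0.36
gripper_force: 60.0
```

```bash
python3 -m inch '0 0 0.001 0 0.02; 0 0 0.002 0 0.02; 0 0 0.003 0 0.02; 0 0 0.003 0 0.02'
python3 -m inch '0 0 0.001 0 0.02; 0 0 0.002 0 0.02; 0 0 0.002 0 0.02'
```

```text
clock: 11.8
position: [0.5284, -0.1683, 0.238]
ee_rot: [-3.097, -0.53, 0.001]
force: [0.5, -0.5, -0.9]
width: 0.36
gripper_force: 60.0
clock: 12.1
position: [0.5284, -0.1683, 0.236]
ee_rot: [-3.097, -0.529, 0.0]
force: [0.7, 0.7, -1.4]
width: 0.359
gripper_force: 60.0
```

```bash
cat > ok.py <<'E'
import sys
from cell import arm
s=arm.observe();print(s["position"][2].round(4),s["force"].round(1));sys.exit(s["force"][2]>2.0)
E
python3 -m inch '0 0 0.0005 0 0.02; 0 0 0.001 0 0.02' >/dev/null && python3 ok.py &&
python3 -m inch '0 0 0.0005 0 0.02; 0 0 0.001 0 0.02' >/dev/null && python3 ok.py &&
python3 -m inch '0 0 0.0005 0 0.02; 0 0 0.001 0 0.02' >/dev/null && python3 ok.py &&
python3 -m inch '0 0 0.0005 0 0.02; 0 0 0.001 0 0.02' >/dev/null && python3 ok.py &&
python3 -m inch '0 0 0.0005 0 0.02; 0 0 0.001 0 0.02' >/dev/null && python3 ok.py &&
python3 -m inch '0 0 0.0005 0 0.02; 0 0 0.001 0 0.02' >/dev/null && python3 ok.py &&
python3 -m inch '0 0 0.0005 0 0.02; 0 0 0.001 0 0.02' >/dev/null && python3 ok.py &&
python3 -m inch '0 0 0.0005 0 0.02; 0 0 0.001 0 0.02' >/dev/null && python3 ok.py
```

```text
0.2351 [ 1.1 -0.7 -0.9]False
```

```bash
sed -i 's/sys.exit(\(.*\))$/sys.exit(int(\1))/' ok.py
python3 -m inch '0 0 0.0005 0 0.02; 0 0 0.001 0 0.02' >/dev/null && python3 ok.py &&
python3 -m inch '0 0 0.0005 0 0.02; 0 0 0.001 0 0.02' >/dev/null && python3 ok.py &&
python3 -m inch '0 0 0.0005 0 0.02; 0 0 0.001 0 0.02' >/dev/null && python3 ok.py &&
python3 -m inch '0 0 0.0005 0 0.02; 0 0 0.001 0 0.02' >/dev/null && python3 ok.py &&
python3 -m inch '0 0 0.0005 0 0.02; 0 0 0.001 0 0.02' >/dev/null && python3 ok.py &&
python3 -m inch '0 0 0.0005 0 0.02; 0 0 0.001 0 0.02' >/dev/null && python3 ok.py &&
python3 -m inch '0 0 0.0005 0 0.02; 0 0 0.001 0 0.02' >/dev/null && python3 ok.py &&
python3 -m inch '0 0 0.0005 0 0.02; 0 0 0.001 0 0.02' >/dev/null && python3 ok.py
```

```text
0.234 [ 0.3 -0.3 -0.2]
0.233 [-0.1 -0.2 -0.9]
0.232 [-0.  -0.1 -1.3]
0.231 [-0.6  0.3 -1.1]
0.2301 [ 0.6 -0.  -1.2]
0.229 [-1.2 -0.1 -1.7]
0.228 [ 0.   0.5 -0.9]
0.2275 [-2.7  1.1 10.4]
```

```bash
python3 -m inch '0 0 0.0001 0 0.02; 0 0 0.0001 0 0.02'
```

```text
clock: 14.1
position: [0.5285, -0.1683, 0.2275]
ee_rot: [3.096, 0.529, 0.0]
force: [-2.6, 0.1, 5.8]
width: 0.362
gripper_force: 60.0
```

```bash
python3 -m inch '0 0 0.0002 0 0.02; 0 0 0.0002 0 0.02'
python3 -m inch '0 0 0.0002 0 0.02; 0 0 0.0002 0 0.02'
```

```text
clock: 14.3
position: [0.5285, -0.1683, 0.2275]
ee_rot: [3.096, 0.529, 0.0]
force: [-2.7, -0.6, 8.6]
width: 0.36
gripper_force: 60.0
clock: 14.5
position: [0.5285, -0.1683, 0.2275]
ee_rot: [3.096, 0.529, 0.0]
force: [-3.3, 1.1, 10.4]
width: 0.362
gripper_force: 60.0
```

```bash
python3 -m inch '0 0 0.0002 0 0.02; 0 0 0.0002 0 0.02'
python3 -m inch '0 0 0.0002 0 0.02; 0 0 0.0002 0 0.02; 0 0 0.0002 0 0.02'
```

```text
clock: 14.7
position: [0.5285, -0.1683, 0.2274]
ee_rot: [3.096, 0.529, 0.0]
force: [-4.0, 1.1, 13.8]
width: 0.357
gripper_force: 60.0
clock: 15.0
position: [0.5285, -0.1682, 0.2274]
ee_rot: [3.096, 0.529, 0.0]
force: [-5.1, -0.3, 15.6]
width: 0.355
gripper_force: 60.0
```

```bash
python3 -m inch '0 0 -0.0005 0 0.02; 0 0 -0.001 0 0.02; 0 0 -0.001 0 0.02'
python3 -m inch '0 0 0 0 0.06; 0 0 0 0 0.06; 0 0 0 0 0.06; 0 0 0 0 0.06; 0 0 0 0 0.06'
python3 -m inch '0 0 -0.01 0 0.06; 0 0 -0.04 0 0.06; 0 0 -0.08 0 0.06; 0 0 -0.12 0 0.06; 0 0 -0.12 0 0.06'
python3 -m inch '-0.05 0 0 0 0.06; -0.06 0 0 0 0.06; -0.06 0 0 0 0.06; -0.06 0 0 0 0.06'
python3 m.py collar_center .058 w9
```

```text
clock: 15.3
position: [0.5285, -0.1683, 0.2275]
ee_rot: [3.096, 0.529, 0.0]
force: [-2.2, 0.1, 5.9]
width: 0.358
gripper_force: 60.0
clock: 15.8
position: [0.5285, -0.1684, 0.2271]
ee_rot: [-3.097, -0.529, 0.0]
force: [0.6, -1.0, -0.3]
width: 0.652
gripper_force: 0.0
clock: 16.3
position: [0.5303, -0.1682, 0.3533]
ee_rot: [3.093, 0.529, 0.014]
force: [1.4, -0.0, 0.2]
width: 0.655
gripper_force: 0.0
clock: 16.7
position: [0.4722, -0.1882, 0.3475]
ee_rot: [3.096, 0.529, 0.001]
force: [0.2, 1.2, -0.6]
width: 0.655
gripper_force: 0.0
collar_center call 0.88 [146.5 284.6] [ 0.5268 -0.1726  0.058 ] tool [0.0558 0.0037 0.2893]
collar_center call 0.69 [132.6 287. ] [ 0.5389 -0.1705  0.058 ] tool [0.0679 0.0058 0.2893]
```

View pics/w9.png

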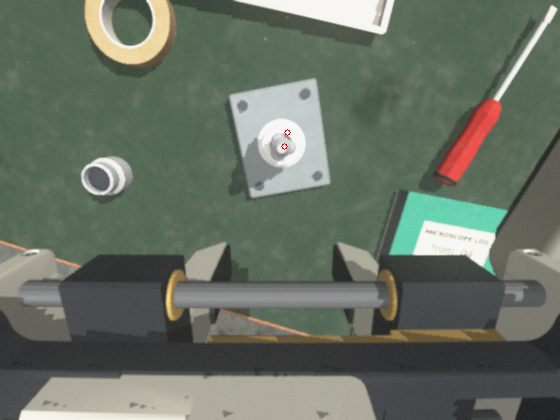

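The collar sits on the column at (143,283), released and upright, with the column tip showing above it. The loupe (175,105) and tape roll (20,130) are where they were.

```bash
python3 -c "
from cell import arm
print(arm.sign_off())"
```

```text
the job is handed in; nothing more can be done
None
```

I threaded the collar over the column, pushed it past the balls, pressed it on the stop ring at about 16 N and released it; I handed the job in at about 17 s with the loupe and tape roll left in place, but the hand-in returned no verdict.

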